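Dress the display board on the home-office desk

TASK

Set out the four ornaments on the black display board, each upright and centred on its cork pad: the succulent on the end pad beside the picture, the round wooden box on the other end pad beside the pencil cup, and the amber bowl between them on the middle pad. Then lay the blue eye paperweight, eye side up, centred on top of the wooden box's lid. Leave the white mug and the green tape roll where they stand.

Things in the scene. Friction and masses are not known exactly. Their poses are not given: they have to be found in the camera images.
- plant: succulent in a white round ceramic pot, loose: straight pot 56 mm diameter and 58 mm high, green leaves inside the pot's outline rising stiffly to 88 mm; about 160 g. Origin: centre of the underside, z up.
- tin: closed round wooden box with a pale flat lid and a brass band, loose: body 62 mm diameter, lid 64 mm diameter from 32 mm up to the top at 44 mm; the lid does not come off; about 120 g. Origin: centre of the underside, z up; the lid's flat top is at z = 44 mm.
- bowl: small open bowl of amber glass, loose: 62 mm outer diameter with straight walls from 14 to 45 mm height, narrowing below to a 48 mm foot; wall 4 mm; about 130 g. Origin: centre of the underside, z up.
- eye: dark blue glass disc paperweight with a white, light blue and black eye on its upper face, loose: 44 mm diameter, 18 mm thick; about 60 g. Origin: centre of the underside, z up out of the eye.
- board: fixed black display board lying on the desk, 140 mm (its x) by 360 mm (its y) and 12 mm high, with three round cork pads of 72 mm diameter, flush with its top, in a row along its y axis: centres at y = -110, 0 and +110 mm, x = 0. Origin: centre of the underside; board top at z = 12 mm. Its yaw varies by up to 0.16 rad; at yaw 0 its x points away from the robot.
- picture: fixed small picture in a dark wooden frame, leaning back on a strut, facing the robot (yellow sun, blue sea on white): 90 mm wide, 105 mm high, about 70 mm deep. It stands just beyond one end of the board, about 235 mm from its centre; which end varies. Origin: on the desk under its middle.
- pencils: fixed pink pencil cup, 74 mm diameter, 90 mm high, coloured pencils standing out of it up to 136 mm. It stands just beyond the other end of the board, about 235 mm from its centre. Origin: centre of the underside.
- mug: white mug, loose, to be left alone: 76 mm diameter, 90 mm high, handle on its own +y side, which points roughly towards the robot. Origin: centre of the underside.
- tape: roll of green tape lying flat, loose, to be left alone: ring of 64 mm outer and 38 mm inner diameter, 24 mm high. Origin: centre of the underside.
Not all that is in view belongs to the job. Of the things that look like the eye, the largest one is meant.

How it is judged (in metres and radians):
At the end, for the whole second after the job is handed in: Plant on the end pad by the picture, box on the other end pad, bowl on the middle pad, each within 12 mm of the pad centre in board x and y and resting on it (5 mm); eye up on the box lid within 12 mm of its centre and 5 mm of its top; all four upright (0.12 rad) and at rest (((y of picture in the frame of board above 0 m and x of plant in the frame of board between -0.012 and 0.012 m and y of plant in the frame of board between 0.098 and 0.122 m and z of plant in the frame of board between 0.007 and 0.017 m and x of tin in the frame of board between -0.012 and 0.012 m and y of tin in the frame of board between -0.122 and -0.098 m and z of tin in the frame of board between 0.007 and 0.017 m) or (y of picture in the frame of board below 0 m and x of plant in the frame of board between -0.012 and 0.012 m and y of plant in the frame of board between -0.122 and -0.098 m and z of plant in the frame of board between 0.007 and 0.017 m and x of tin in the frame of board between -0.012 and 0.012 m and y of tin in the frame of board between 0.098 and 0.122 m and z of tin in the frame of board between 0.007 and 0.017 m)) and x of bowl in the frame of board between -0.012 and 0.012 m and y of bowl in the frame of board between -0.012 and 0.012 m and z of bowl in the frame of board between 0.007 and 0.017 m and horizontal distance between eye and tin below 0.012 m and z of eye in the frame of tin between 0.039 and 0.049 m and angle between each of plant, tin, bowl, eye's own z axis and vertical below 0.12 rad and linear speed of each of plant, tin, bowl, eye below 0.02 m/s); the robot touches nothing.
It fails at once if the mug is moved by more than 25 mm or tipped (distance of mug from where it was at the start of the episode above 0.025 m or angle between mug's own z axis and vertical above 0.35 rad).
It fails at once if the tape roll is moved by more than 25 mm or tipped (distance of tape from where it was at the start of the episode above 0.025 m or angle between tape's own z axis and vertical above 0.35 rad).
It also fails if it takes over 104 s, if anything falls off the work surface, if the arm or the gripper's body presses on something with over 40 N, if the wrist force passes 120 N, or if a joint passes its speed limit or range.

ROBOT

A 6-joint arm with a two-finger parallel gripper is mounted at the origin on the work surface. World frame = base frame: x ahead of the robot, y to its left, z up, the work surface at z = 0. Lengths are in mm, angles in degrees, forces in N, time in s.
With the tool pointing down it reaches from about 300 to 850 mm from the base axis. Payload 4.2 kg.
Tool frame: the origin (TCP) lies between the finger pads; the fingertips stand 14 mm ahead of it and the grasp point (between the pads) lies 5 mm behind it; z points along the fingers, y is the line along which they close (so a half turn about z gives the same grasp; the last joint's range is limited). The gripper opens to 91 mm and grips with 3 to 60 N. Pads are 32 mm wide; open, the fingers measure 118 mm over their backs; the gripper's body (76 mm by 178 mm) begins 60 mm behind the grasp point.
Start: joints at [69.614, 18.312, 89.639, -0, 72.044, -1.146], TCP at [189.479, 542.899, 227.976] pointing down, gripper open.
Joint ranges: [-177.97, 177.97], [-48.28, 115.42], [12.27, 149.76], [-77.06, 257.06], [2.81, 150.46], [-146.56, 146.56]. Speed limits (degrees/s): [147.25, 147.25, 180, 180, 180, 180].

INTERFACE

Orientations are given as [roll, pitch, yaw] about the fixed x, y, z axes, in that order (R = Rz(yaw) Ry(pitch) Rx(roll)).
In Python, from workcell import * gives the robot as it stands. The module is installed in compiled form; this text tells all that it offers.
- The arm moves only by the tool send_rows, never from a script. Its argument "deltas" is a list of rows, each a list of 2 entries, a list of its own where there are three numbers: the shift along the tool's x, y, z normalised to -1 to 1, where 1 is 0.5 m, then the turn, a rotation vector about the tool's x, y, z normalised to -1 to 1, where 1 is 0.5 rad. A call has 1 to 10 rows; each row shifts and turns the commanded pose from where the row before left it, along the tool's axes as they then stand; what a row does not reach is not made up. A row lasts 1/10 s, in which the tool goes at most 50 mm and 8.59 degrees, less where a joint would pass 70% of its speed; a pose out of reach is approached as far as the arm can. A call with a number of a shift or a turn outside -1 to 1 is refused whole. A call with a gripper value outside its range is refused whole. "grip" is the closure, from 0 (fully open) to 1 (shut), set as the call begins (left out, the last holds). The fingers move at their own pace and stop on an object; "grip_force" is the grip in N (left out, the last holds). Time passes only in rows, so rows that do not move let the fingers close. It gives the time, the measured TCP pose, the force, the opening and the grip force at its end, in the units of the state.
- state(): the state, without advancing time (a new reading comes with each control period).
- grab_frame(name): name is "side" or "top"; returns the picture (384x512x3 uint8, red, green, blue); there is no depth.
- calibration(name): a dict with "mtx" (3x3 intrinsics, pixels), "R" (3x3) and "t" (3): a world point X has camera coordinates R X + t. Camera axes: x right, y down, z forward; pixel columns grow to the right and rows downward; lengths in mm; the calibration is good to about 2 mm. A picture is of the moment at which its call begins. calibration takes no time and is no camera call.
- job_done(): hands the job in; it is judged then, once.
Trained networks look in the newest picture that a camera, given by its name, has taken for a name from the list of things; names that differ only in an ending like _2 or _b are one class to them, and where a whole thing is asked for, a point or a joint stands for the part that bears it (a point fixed in the world has none). Each returns a list of dicts, best first, with "p" (0 to 1); they miss things now and then, are a little off and sometimes report something else, mostly with a low value. They report only what shows in the picture. A call takes as long as a camera call. They do not tell look-alikes from the thing itself.
- trace(camera, label): "pixels" (384x512 bool, what is visible of it) and "bbox" ([left, top, width, height] in pixels, round what is visible of it).
The state is a dict: "time_s": time; "qpos": joint angles; "qvel": joint speeds; "effort": joint torques, N m; "ee_pos": TCP position; "ee_rot": TCP orientation; "force": force on the tool from outside, world axes, zero at the start; "torque": the same for the moment, N m; "gripper_width": finger opening in mm; "gripper_force": force on a finger pad.
Only numpy, scipy, OpenCV 4.12 (cv2) and the standard library are available. Lean on these libraries where they do the work, as an engineer would, in place of code of your own. Each camera call takes 0.05 s, during which the arm holds its last target. There are 200 camera calls.

## Working session

There is one attempt and no reset: what is moved stays moved. The work goes in short steps, Python scripts to look and compute and a tool call to move; the robot and the scene stay as the last step left them, time stands still between calls to the robot, and variables do not carry over. Pictures are saved under pics/ and viewed, at most 14 in all, crops included, and the job is handed in when it is done.

Besides the shell and the picture viewer there is one more tool, called by a JSON object that holds its "name" and its "arguments". send_rows: Moves the arm, as the interface text tells. Scaled input: -1 to 1 covers 0.5 m each way for a shift and 0.5 rad each way for a turn. Its arguments: {"type":"object","properties":{"deltas":{"type":"array","items":{"type":"array"}},"grip":{"type":"number"},"grip_force":{"type":"number"}},"required":["deltas"]}

```bash
mkdir -p pics
python3 - <<'E'
from workcell import *
import cv2
for n in("side","top"):
    f=grab_frame(n);cv2.imwrite(f"pics/{n}0.png",cv2.resize(f[:,:,::-1],(800,600),interpolation=cv2.INTER_CUBIC))
    c=calibration(n);print(n,c["mtx"].round(1).tolist(),c["R"].round(3).tolist(),c["t"].round(1).tolist())
    for l in["plant","tin","bowl","eye","board","picture","pencils","mug","tape"]:
        print(l,[(d["bbox"],round(d["p"],2)) for d in trace(n,l)])
print(state())
E
```

```text
side [[409.9, 0.0, 256.3], [0.0, 409.9, 189.3], [0.0, 0.0, 1.0]] [[0.863, -0.505, 0.002], [-0.27, -0.466, -0.843], [0.427, 0.727, -0.538]] [-483.3, 156.2, 902.8]
plant [([215.4, 186.9, 25.5, 34.2], 0.86)]
tin [([246.7, 228.9, 28.6, 31.9], 0.87), ([165.1, 142.6, 20.6, 9.7], 0.57)]
bowl [([179.9, 149.7, 17.7, 27.5], 0.75)]
eye [([276.2, 280.6, 24.2, 20.5], 0.95), ([302.0, 313.8, 19.3, 18.5], 0.74), ([306.4, 269.0, 16.3, 9.5], 0.68)]
board [([220.0, 145.3, 105.2, 64.2], 0.72)]
picture [([312.8, 166.0, 48.7, 54.3], 0.56)]
pencils [([215.8, 110.6, 25.0, 38.6], 0.64)]
mug [([186.0, 157.6, 40.2, 45.7], 0.69), ([218.1, 143.6, 106.8, 64.9], 0.48)]
tape [([165.7, 140.5, 21.7, 12.7], 0.67)]
top [[397.7, 0.0, 257.5], [0.0, 397.7, 192.3], [0.0, 0.0, 1.0]] [[-0.006, -1.0, -0.014], [-0.982, 0.008, -0.19], [0.19, 0.013, -0.982]] [-17.5, 549.1, 1050.1]
plant [([266.4, 219.6, 22.3, 22.7], 0.57)]
tin [([315.8, 221.3, 25.2, 20.9], 0.74)]
bowl [([169.8, 221.3, 22.4, 22.4], 0.64), ([129.2, 152.4, 31.1, 30.8], 0.4)]
eye [([364.1, 205.7, 11.0, 11.4], 0.67), ([366.4, 231.0, 16.9, 15.6], 0.51), ([404.9, 234.9
[... 281 characters left out ...]
 150.3, 35.0, 34.3], 0.55)]
{'time_s': 1.0, 'qpos': array([ 6.96129942e+01,  1.83138581e+01,  8.96376033e+01, -4.66617663e-04,
        7.20457967e+01, -1.14745448e+00]), 'qvel': array([-0.05937671,  0.06783403,  0.1223453 , -0.01631068, -0.05234788,
        0.00296708]), 'effort': array([ 1.24750233e-03, -4.12353408e+01, -2.32235134e+01,  7.28549436e-02,
        3.78090714e-02, -4.98100249e-06]), 'ee_pos': array([189.49617812, 542.89851146, 227.96575904]), 'ee_rot': array([1.79997268e+02, 4.98719536e-04, 1.60760592e+02]), 'force': array([ 0.47333157, -0.07725996, -0.68600673]), 'torque': array([ 0.00405641,  0.00583726, -0.00394565]), 'gripper_force': 0.0, 'gripper_width': 91.30892111260388}
```

View pics/top0.png

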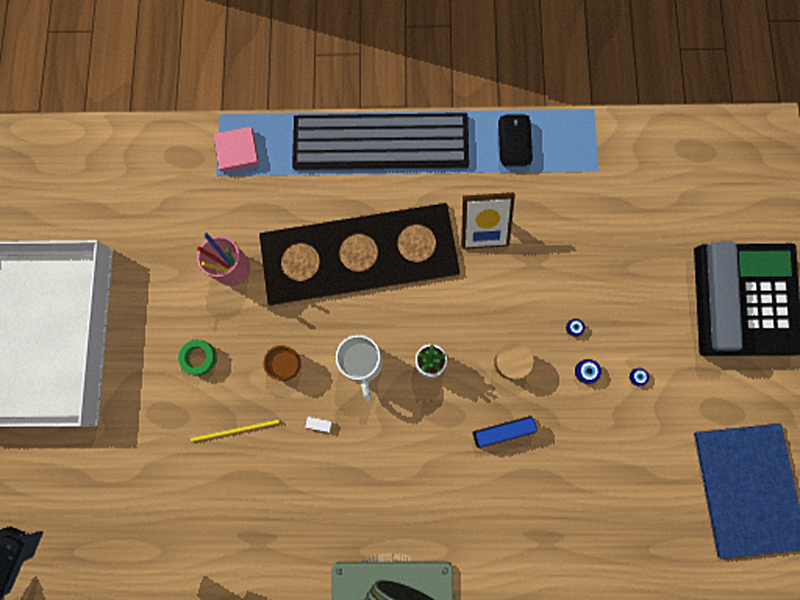

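View pics/side0.png

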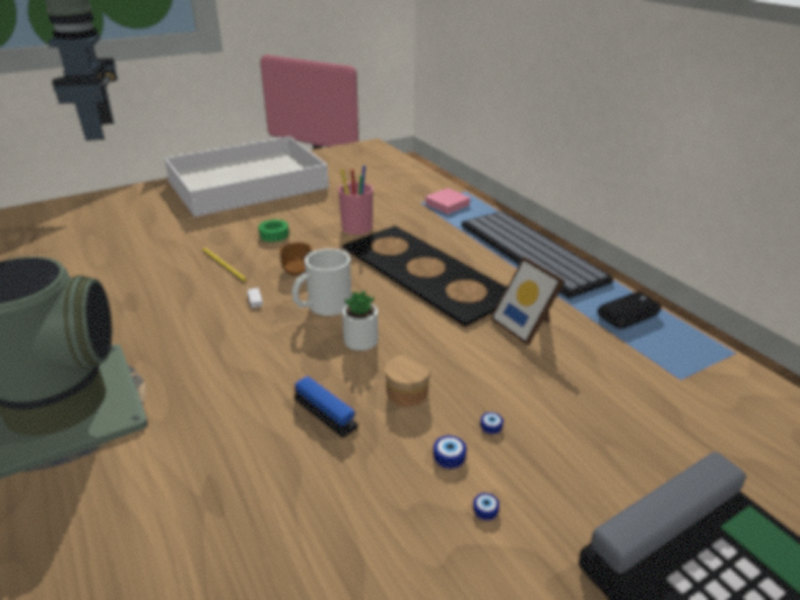

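Top view (800x600 px): the board's pads are at (300,262), (358,253) and (417,243). The picture is at the right end (488,222) and the pencil cup at the left end (222,260). The tape is at (197,357), bowl (282,363), mug (358,357), plant (431,360) and tin (515,362).

Eye candidates are (588,371), (576,327) and (640,377); (588,371) looks the largest, and the blue stapler at (505,432) is not an eye. For the other items: the tin could be confused with the cork pads, the bowl with the tape or mug, and the plant with the mug. Next I'll measure and crop the eyes.

```bash
cat > h.py <<'E'
from workcell import *
import numpy as np, cv2
from scipy.optimize import least_squares
C={n:calibration(n) for n in("side","top")}
def proj(n,X):
    c=C[n];p=(np.asarray(X,float)@c["R"].T+c["t"])@c["mtx"].T
    return p[:,:2]/p[:,2:]
a=np.linspace(0,2*np.pi,48,endpoint=False)
def cyl(prof): return np.vstack([np.c_[r*np.cos(a),r*np.sin(a),0*a+z] for r,z in prof])
MOD=dict(plant=[(28,0),(28,58),(12,88)],tin=[(31,0),(31,32),(32,32),(32,44)],bowl=[(24,0),(31,14),(31,45)],eye=[(22,0),(22,18)],
 mug=[(38,0),(38,90)],tape=[(32,0),(32,24)],pencils=[(37,0),(37,90)],pad=[(36,0)])
def box(n,name,x):
    h=proj(n,cyl(MOD[name])+x); return np.r_[h.min(0),h.max(0)]+np.r_[0,0,1,1]-.5
def bb(d): b=np.array(d["bbox"]);return np.r_[b[:2],b[:2]+b[2:]]
def cen(n,name,x):
    h=cv2.convexHull(proj(n,cyl(MOD[name])+x).astype(np.float32));m=cv2.moments(h);return np.r_[m["m10"],m["m01"]]/m["m00"],m["m00"]
def solve(name,obs,x0=(500,0,0)):
    f=lambda x:np.hstack([cen(n,name,x)[0]-o for n,o in obs.items()])
    r=least_squares(f,x0,x_scale=100);return r.x,np.abs(r.fun).max()
def mc(d):
    v,u=np.nonzero(d["pixels"]);return np.r_[u.mean(),v.mean()]
def pads(n,f):
    hsv=cv2.cvtColor(f,cv2.COLOR_RGB2HSV)
    return hsv
E
python3 - <<'E'
from h import *
F={n:grab_frame(n) for n in("top","side")}
for l in["plant","tin","bowl","eye","mug","tape"]:
    T={n:trace(n,l) for n in F}
    for n in T:
        if l=="eye" : T[n].sort(key=lambda d:-d["pixels"].sum())
        print(l,n,[(mc(d).round(1).tolist(),int(d["pixels"].sum()),round(d["p"],2)) for d in T[n]])
    try:
        x,e=solve(l,{n:mc(T[n][0]) for n in T});print("   xyz",x.round(1),"res",round(e,2),[(n,round(cen(n,l,x)[1])) for n in F])
        x,e=solve(l,{"top":mc(T["top"][0])} ) if 0 else (x,e)
    except Exception as ex: print(ex)
# pads
O={}
for n,rect in(("top",(160,125,140,75)),("side",(215,140,115,70))):
    x0,y0,w,h=rect;g=F[n][y0:y0+h,x0:x0+w].max(2)
    bd=F[n].max(2)<60
    N,L,S,ce=cv2.connectedComponentsWithStats((g>75).astype(np.uint8))
    r=[(ce[i]+[x0,y0],S[i]) for i in range(1,N) if 80<S[i][4]<900 and S[i][0]>0 and S[i][1]>0 and S[i][0]+S[i][2]<w and S[i][1]+S[i][3]<h]
    print(n,[(c.round(1).tolist(),int(s[4])) for c,s in r]);O[n]=sorted([c for c,s in r],key=lambda c:c[0])
if all(len(v)==3 for v in O.values()):
    for i in range(3):
        print("pad",[v.round(1) if hasattr(v,"round") else v for v in solve("pad",{n:O[n][i] for n in O})])
cv2.imwrite("pics/eyes.png",np.hstack([cv2.resize(F["top"][195:255,350:430,::-1],(400,300),interpolation=2),cv2.resize(F["side"][260:335,250:350,::-1],(400,300),interpolation=2)]))
E
```

```text
plant top [([275.5, 231.1], 321, 0.52)]
plant side [([230.4, 205.8], 706, 0.96), ([174.9, 147.4], 237, 0.3)]
   xyz [454.1   0.    0. ] res 25.55 [('top', 363), ('side', 672)]
tin top [([328.4, 231.1], 451, 0.74), ([275.5, 231.0], 352, 0.72)]
tin side [([260.4, 242.8], 769, 0.62)]
   xyz [468.7   0.    0. ] res 78.35 [('top', 439), ('side', 571)]
bowl top [([180.0, 232.0], 448, 0.72)]
bowl side [([188.2, 164.6], 356, 0.88), ([260.6, 243.0], 778, 0.51)]
   xyz [375.   0.   0.] res 70.02 [('top', 418), ('side', 556)]
eye top [([126.3, 228.4], 377, 0.41), ([375.9, 237.8], 197, 0.6), ([367.8, 209.6], 124, 0.49), ([408.8, 241.0], 100, 0.66)]
eye side [([337.3, 192.6], 1505, 0.54), ([287.4, 289.3], 386, 0.67), ([311.4, 323.8], 230, 0.64), ([314.6, 270.7], 187, 0.44)]
   xyz [625.   0.   0.] res 123.85 [('top', 196), ('side', 182)]
mug top [([229.7, 231.1], 760, 0.96)]
mug side [([207.4, 180.2], 1165, 0.77)]
   xyz [433.6   0.    0. ] res 19.91 [('top', 698), ('side', 1225)]
tape top [([125.3, 228.6], 335, 0.69), ([229.5, 230.9], 733, 0.18)]
tape side [([174.0, 147.5], 264, 0.55)]
   xyz [410.2   0.    0. ] res 124.97 [('top', 425), ('side', 454)]
top [([266.2, 155.2], 463), ([229.0, 161.3], 466), ([191.8, 167.3], 466)]
side [([249.2, 157.0], 244), ([272.0, 170.5], 285), ([298.0, 185.8], 330)]
pad [array([601.6,   0. ,   0. ]), np.float64(58.5)]
pad [array([640.6,   0. ,   0. ]), np.float64(21.2)]
pad [array([687.5,   0. ,   0. ]), np.float64(16.0)]
```

View pics/eyes.png

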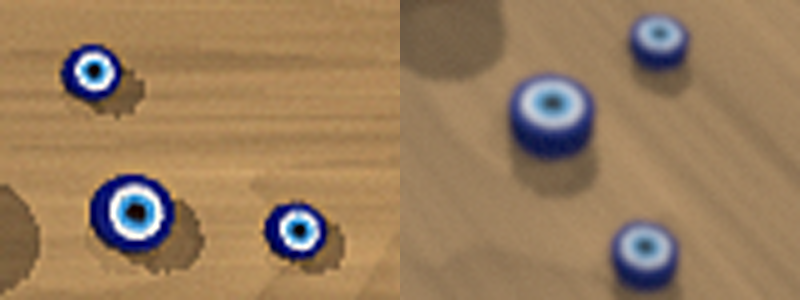

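The crop shows the largest eye at top-view px (376,238) and side-view px (287,289), eye side up; the other two are clearly smaller. The solver stalled because float32 rounding killed its finite differences, so I'm fixing that.

```bash
cat >> h.py <<'E'
def solve(name,obs,x0=(500,0,0),z=None):
    o3=np.array([1e3,1e3,1e3]); x0=np.array(x0,float)
    g=lambda q:np.r_[q[:2]-1e3,z] if z is not None else q-o3
    f=lambda q:np.hstack([cen(n,name,g(q))[0]-o for n,o in obs.items()])
    r=least_squares(f,(x0+o3)[:2 if z is not None else 3],diff_step=1e-2,x_scale=100);return g(r.x),np.abs(r.fun).max()
E
python3 - <<'E'
from h import *
top=dict(plant=(275.5,231.1),tin=(328.4,231.1),bowl=(180,232),eye=(375.9,237.8),tape=(125.3,228.6),mug=(229.6,231))
side=dict(plant=(230.4,205.8),tin=(260.4,242.8),bowl=(188.2,164.6),eye=(287.4,289.3),tape=(174,147.5),mug=(207.4,180.2))
r=lambda s:(s[0].round(1).tolist(),round(s[1],2))
for k in top:
    o=dict(top=np.array(top[k]),side=np.array(side[k]))
    print(k,r(solve(k,o)),"top z0",r(solve(k,{"top":o["top"]},z=0)),"side z0",r(solve(k,{"side":o["side"]},z=0)))
P=[]
for t,s in zip([(191.8,167.3),(229,161.3),(266.2,155.2)],[(249.2,157),(272,170.5),(298,185.8)]):
    o=dict(top=np.array(t),side=np.array(s));q=solve("pad",o);P.append(solve("pad",o,z=12)[0]);print("pad",r(q),"z12",P[-1].round(1),"top",r(solve("pad",{"top":o["top"]},z=12)))
d=P[0]-P[2];print(np.hypot(*d[:2]),np.degrees(np.arctan2(d[1],d[0]))-90,np.mean(P,0))
E
```

```text
plant ([443.2, -70.6, -2.3], np.float64(0.17)) top z0 ([442.5, -70.3, 0.0], np.float64(0.0)) side z0 ([442.1, -73.7, 0.0], np.float64(0.0))
tin ([442.8, -217.6, -1.7], np.float64(0.14)) top z0 ([442.3, -217.1, 0.0], np.float64(0.0)) side z0 ([442.1, -219.4, 0.0], np.float64(0.0))
bowl ([441.3, 195.6, -2.1], np.float64(0.57)) top z0 ([442.6, 194.7, 0.0], np.float64(0.0)) side z0 ([438.4, 192.4, 0.0], np.float64(0.0))
eye ([424.9, -353.7, -2.8], np.float64(0.15)) top z0 ([424.3, -352.7, 0.0], np.float64(0.0)) side z0 ([423.6, -355.9, 0.0], np.float64(0.0))
tape ([455.0, 356.6, -5.6], np.float64(0.27)) top z0 ([455.1, 354.5, 0.0], np.float64(0.0)) side z0 ([450.7, 346.1, 0.0], np.float64(0.0))
mug ([440.5, 54.8, -2.2], np.float64(0.49)) top z0 ([441.5, 54.2, 0.0], np.float64(0.0)) side z0 ([437.8, 51.8, 0.0], np.float64(0.0))
pad ([633.8, 170.8, 8.9], np.float64(0.01)) z12 [632.7 169.5  12. ] top ([633.0, 170.3, 12.0], np.float64(0.0))
pad ([650.5, 62.0, 9.3], np.float64(0.08)) z12 [649.5  61.   12. ] top ([650.0, 61.7, 12.0], np.float64(0.0))
pad ([667.9, -47.1, 9.4], np.float64(0.1)) z12 [666.8 -47.9  12. ] top ([667.4, -47.2, 12.0], np.float64(0.0))
220.05115071966205 8.909064921711973 [649.70251617  60.84066168  12.        ]
```

Measurements agree. Bases come out about 2 mm below 0 and pads at about 9 mm against 12 mm, so calibration is within tolerance. The pad spacing is 220 mm and the yaw 8.9°.

Targets (x,y):

| Item | Pick at | Pad | Place at |
|---|---|---|---|
| bowl | (442, 194.5) | middle | (649.7, 61.3) |
| plant | (442.5, -70.8) | picture end | (667, -47.6) |
| tin | (442.5, -217.8) | pencil end | (632.8, 170) |
| eye | (424.2, -353.5) | on the lid | |

I'll turn the tool to yaw 90, so that tool x is world y, tool y is world x and tool z is down.

{"name": "send_rows", "arguments": {"deltas": [[[0,0,0],[0,0,0.15]],[[0,0,0],[0,0,0.28]],[[0,0,0],[0,0,0.28]],[[0,0,0],[0,0,0.28]],[[0,0,0],[0,0,0.28]],[[0,0,0],[0,0,0.28]],[[0,0,0],[0,0,0.28]],[[0,0,0],[0,0,0.28]],[[0,0,0],[0,0,0.28]],[[0,0,0],[0,0,0.08]]], "grip": 0, "grip_force": 20}}

```text
time_s: 2.7
ee_pos: [189.5, 542.9, 227.9]
ee_rot: [-180.0, 0.0, 89.8]
force: [-0.2, 0.8, 0.4]
gripper_width: 91.6
gripper_force: 0.0
```

{"name": "send_rows", "arguments": {"deltas": [[[-0.04,0.03,0],[0,0,0]],[[-0.08,0.055,0],[0,0,0]],[[-0.08,0.055,0],[0,0,0]],[[-0.08,0.06,0],[0,0,0]],[[-0.08,0.06,0],[0,0,0]],[[-0.08,0.06,0],[0,0,0]],[[-0.08,0.06,0],[0,0,0]],[[-0.08,0.06,0],[0,0,0]],[[-0.077,0.055,0],[0,0,0]],[[-0.02,0.01,0],[0,0,0]]]}}

```text
time_s: 3.7
ee_pos: [444.3, 191.1, 228.1]
ee_rot: [179.9, 0.1, 89.7]
force: [-0.4, 0.9, 0.4]
gripper_width: 91.3
gripper_force: 0.0
```

{"name": "send_rows", "arguments": {"deltas": [[[0,0,0.04],[0,0,0]],[[0,0,0.06],[0,0,0]],[[0,0,0.06],[0,0,0]]]}}

```text
time_s: 4.0
ee_pos: [442.1, 194.8, 147.5]
ee_rot: [179.9, -0.1, 90.0]
force: [0.3, -0.0, -1.0]
gripper_width: 91.1
gripper_force: 0.0
```

{"name": "send_rows", "arguments": {"deltas": [[[0,0,0.05],[0,0,0]],[[0,0,0.06],[0,0,0]],[[0,0,0.06],[0,0,0]],[[0,0,0.04],[0,0,0]],[[0,0,0.02],[0,0,0]],[[0,0,0.01],[0,0,0]],[[0,0,0],[0,0,0]]]}}

```text
time_s: 4.7
ee_pos: [442.1, 194.7, 28.0]
ee_rot: [180.0, -0.0, 90.0]
force: [-0.5, -0.1, 0.7]
gripper_width: 91.2
gripper_force: 0.0
```

{"name": "send_rows", "arguments": {"deltas": [[[0,0,0],[0,0,0]],[[0,0,0],[0,0,0]],[[0,0,0],[0,0,0]],[[0,0,0],[0,0,0]],[[0,0,0],[0,0,0]],[[0,0,0],[0,0,0]],[[0,0,0],[0,0,0]],[[0,0,0],[0,0,0]]], "grip": 1}}

```text
time_s: 5.5
ee_pos: [442.3, 194.5, 28.4]
ee_rot: [180.0, -0.0, 90.0]
force: [-0.7, 0.7, 5.4]
gripper_width: 61.5
gripper_force: 20.0
```

{"name": "send_rows", "arguments": {"deltas": [[[0,0,-0.02],[0,0,0]],[[0,0,-0.04],[0,0,0]],[[0,0,-0.05],[0,0,0]],[[0,0,-0.04],[0,0,0]],[[0,0,-0.01],[0,0,0]]]}}

```text
time_s: 6.0
ee_pos: [443.1, 194.9, 110.1]
ee_rot: [179.8, -0.1, 90.0]
force: [0.5, -0.1, -2.0]
gripper_width: 61.6
gripper_force: 20.0
```

{"name": "send_rows", "arguments": {"deltas": [[[-0.016,0.025,0],[0,0,0]],[[-0.03,0.05,0],[0,0,0]],[[-0.04,0.06,0],[0,0,0]],[[-0.04,0.06,0],[0,0,0]],[[-0.04,0.06,0],[0,0,0]],[[-0.04,0.06,0],[0,0,0]],[[-0.03,0.05,0],[0,0,0]],[[-0.02,0.03,0],[0,0,0]],[[-0.01,0.02,0],[0,0,0]],[[0,0,0],[0,0,0]]]}}

```text
time_s: 7.0
ee_pos: [650.2, 60.2, 106.3]
ee_rot: [-179.9, 0.0, 89.9]
force: [-0.3, -0.4, -0.5]
gripper_width: 61.9
gripper_force: 20.0
```

{"name": "send_rows", "arguments": {"deltas": [[[0,0,0.03],[0,0,0]],[[0,0,0.04],[0,0,0]],[[0,0,0.03],[0,0,0]],[[0,0,0.014],[0,0,0]],[[0,0,0.01],[0,0,0]],[[0,0,0.005],[0,0,0]],[[0,0,0.005],[0,0,0]],[[0,0,0],[0,0,0]],[[0,0,0],[0,0,0]]]}}

```text
time_s: 7.9
ee_pos: [649.8, 61.4, 41.4]
ee_rot: [180.0, -0.0, 90.0]
force: [-0.7, -0.1, -0.8]
gripper_width: 61.7
gripper_force: 20.0
```

{"name": "send_rows", "arguments": {"deltas": [[[0,0,0.002],[0,0,0]],[[0,0,0],[0,0,0]],[[0,0,0],[0,0,0]]]}}

```text
time_s: 8.2
ee_pos: [649.9, 61.4, 40.5]
ee_rot: [179.9, -0.0, 90.0]
force: [-0.2, -1.0, 1.4]
gripper_width: 61.4
gripper_force: 20.0
```

{"name": "send_rows", "arguments": {"deltas": [[[0,0,0],[0,0,0]],[[0,0,0],[0,0,0]],[[0,0,0],[0,0,0]],[[0,0,0],[0,0,0]],[[0,0,0],[0,0,0]]], "grip": 0.1}}

```text
time_s: 8.7
ee_pos: [649.4, 61.4, 39.9]
ee_rot: [-180.0, -0.0, 90.0]
force: [-0.9, 0.6, -0.6]
gripper_width: 82.0
gripper_force: 0.0
```

{"name": "send_rows", "arguments": {"deltas": [[[0,0,-0.02],[0,0,0]],[[0,0,-0.06],[0,0,0]],[[0,0,-0.08],[0,0,0]],[[0,0,-0.08],[0,0,0]],[[0,0,-0.04],[0,0,0]],[[0,0,-0.02],[0,0,0]]]}}

```text
time_s: 9.3
ee_pos: [650.6, 61.5, 193.6]
ee_rot: [179.7, -0.0, 90.0]
force: [0.3, -0.4, 0.1]
gripper_width: 82.1
gripper_force: 0.0
```

{"name": "send_rows", "arguments": {"deltas": [[[-0.02,-0.03,0],[0,0,0]],[[-0.04,-0.06,0],[0,0,0]],[[-0.04,-0.06,0],[0,0,0]],[[-0.04,-0.06,0],[0,0,0]],[[-0.04,-0.06,0],[0,0,0]],[[-0.03,-0.06,0],[0,0,0]],[[-0.03,-0.05,0],[0,0,0]],[[-0.014,-0.024,0],[0,0,0]],[[-0.01,-0.01,0],[0,0,0]],[[0,0,0],[0,0,0]]], "grip": 0}}

```text
time_s: 10.3
ee_pos: [442.8, -70.9, 190.0]
ee_rot: [180.0, -0.0, 90.0]
force: [0.0, -0.9, -0.1]
gripper_width: 91.1
gripper_force: 0.0
```

{"name": "send_rows", "arguments": {"deltas": [[[0,0,0.03],[0,0,0]],[[0,0,0.06],[0,0,0]],[[0,0,0.07],[0,0,0]],[[0,0,0.07],[0,0,0]],[[0,0,0.05],[0,0,0]],[[0,0,0.02],[0,0,0]],[[0,0,0.004],[0,0,0]],[[0,0,0],[0,0,0]]]}}

```text
time_s: 11.1
ee_pos: [443.7, -70.5, 38.3]
ee_rot: [179.9, 0.0, 90.0]
force: [0.3, 0.1, -0.3]
gripper_width: 91.3
gripper_force: 0.0
```

{"name": "send_rows", "arguments": {"deltas": [[[0,0,0],[0,0,0]],[[0,0,0],[0,0,0]],[[0,0,0],[0,0,0]],[[0,0,0],[0,0,0]],[[0,0,0],[0,0,0]],[[0,0,0],[0,0,0]],[[0,0,0],[0,0,0]],[[0,0,0],[0,0,0]]], "grip": 1}}

```text
time_s: 11.9
ee_pos: [442.8, -70.7, 38.3]
ee_rot: [180.0, 0.0, 90.0]
force: [-0.4, -0.1, 5.5]
gripper_width: 55.5
gripper_force: 20.0
```

{"name": "send_rows", "arguments": {"deltas": [[[0,0,-0.02],[0,0,0]],[[0,0,-0.04],[0,0,0]],[[0,0,-0.05],[0,0,0]],[[0,0,-0.04],[0,0,0]],[[0,0,-0.01],[0,0,0]]]}}

```text
time_s: 12.4
ee_pos: [443.5, -70.8, 120.0]
ee_rot: [179.8, 0.0, 90.0]
force: [-0.6, 0.3, -1.3]
gripper_width: 55.5
gripper_force: 20.0
```

{"name": "send_rows", "arguments": {"deltas": [[[0.002,0.03,0],[0,0,0]],[[0.006,0.06,0],[0,0,0]],[[0.006,0.06,0],[0,0,0]],[[0.006,0.06,0],[0,0,0]],[[0.006,0.06,0],[0,0,0]],[[0.006,0.06,0],[0,0,0]],[[0.006,0.06,0],[0,0,0]],[[0.004,0.04,0],[0,0,0]],[[0.004,0.018,0],[0,0,0]],[[0,0,0],[0,0,0]]]}}

```text
time_s: 13.4
ee_pos: [666.4, -47.3, 116.6]
ee_rot: [-179.9, -0.0, 90.0]
force: [-0.6, -0.9, -1.7]
gripper_width: 55.2
gripper_force: 20.0
```

{"name": "send_rows", "arguments": {"deltas": [[[0,0,0.03],[0,0,0]],[[0,0,0.04],[0,0,0]],[[0,0,0.03],[0,0,0]],[[0,0,0.014],[0,0,0]],[[0,0,0.01],[0,0,0]],[[0,0,0.007],[0,0,0]],[[0,0,0.003],[0,0,0]],[[0,0,0.001],[0,0,0]],[[0,0,0],[0,0,0]],[[0,0,0],[0,0,0]]]}}

```text
time_s: 14.4
ee_pos: [666.7, -47.6, 50.8]
ee_rot: [180.0, -0.0, 90.0]
force: [-0.1, 0.3, -0.4]
gripper_width: 55.4
gripper_force: 20.0
```

{"name": "send_rows", "arguments": {"deltas": [[[0,0,0.001],[0,0,0]],[[0,0,0],[0,0,0]],[[0,0,0],[0,0,0]]]}}

```text
time_s: 14.7
ee_pos: [666.7, -47.6, 50.3]
ee_rot: [180.0, -0.0, 90.0]
force: [-0.6, -0.3, 1.3]
gripper_width: 55.2
gripper_force: 20.0
```

{"name": "send_rows", "arguments": {"deltas": [[[0,0,0],[0,0,0]],[[0,0,0],[0,0,0]],[[0,0,0],[0,0,0]],[[0,0,0],[0,0,0]],[[0,0,0],[0,0,0]]], "grip": 0.1}}

```text
time_s: 15.2
ee_pos: [666.5, -47.6, 49.9]
ee_rot: [-180.0, -0.0, 90.0]
force: [-0.8, 0.5, -0.2]
gripper_width: 81.9
gripper_force: 0.0
```

{"name": "send_rows", "arguments": {"deltas": [[[0,0,-0.02],[0,0,0]],[[0,0,-0.06],[0,0,0]],[[0,0,-0.08],[0,0,0]],[[0,0,-0.08],[0,0,0]],[[0,0,-0.04],[0,0,0]],[[0,0,0],[0,0,0]]]}}

```text
time_s: 15.8
ee_pos: [668.5, -47.8, 195.0]
ee_rot: [179.5, 0.0, 90.0]
force: [0.6, 0.4, -0.4]
gripper_width: 82.0
gripper_force: 0.0
```

{"name": "send_rows", "arguments": {"deltas": [[[-0.03,-0.03,0],[0,0,0]],[[-0.04,-0.06,0],[0,0,0]],[[-0.05,-0.06,0],[0,0,0]],[[-0.05,-0.06,0],[0,0,0]],[[-0.05,-0.06,0],[0,0,0]],[[-0.04,-0.06,0],[0,0,0]],[[-0.04,-0.06,0],[0,0,0]],[[-0.03,-0.04,0],[0,0,0]],[[-0.01,-0.018,0],[0,0,0]],[[0,0,0],[0,0,0]]], "grip": 0}}

```text
time_s: 16.8
ee_pos: [441.5, -217.7, 189.4]
ee_rot: [-179.9, -0.1, 89.9]
force: [0.2, 0.7, 0.6]
gripper_width: 90.7
gripper_force: 0.0
```

{"name": "send_rows", "arguments": {"deltas": [[[0,0,0.03],[0,0,0]],[[0,0,0.06],[0,0,0]],[[0,0,0.07],[0,0,0]],[[0,0,0.07],[0,0,0]],[[0,0,0.05],[0,0,0]],[[0,0,0.03],[0,0,0]],[[0,0,0.014],[0,0,0]],[[0,0,0],[0,0,0]]]}}

```text
time_s: 17.6
ee_pos: [442.8, -216.8, 26.9]
ee_rot: [-179.9, -0.1, 90.1]
force: [0.3, 0.8, -0.0]
gripper_width: 91.0
gripper_force: 0.0
```

{"name": "send_rows", "arguments": {"deltas": [[[0,0,0],[0,0,0]],[[0,0,0],[0,0,0]],[[0,0,0],[0,0,0]],[[0,0,0],[0,0,0]],[[0,0,0],[0,0,0]],[[0,0,0],[0,0,0]],[[0,0,0],[0,0,0]],[[0,0,0],[0,0,0]]], "grip": 1}}

```text
time_s: 18.4
ee_pos: [442.9, -217.8, 28.6]
ee_rot: [179.9, 0.0, 90.0]
force: [-0.9, 0.4, 5.6]
gripper_width: 63.1
gripper_force: 20.0
```

{"name": "send_rows", "arguments": {"deltas": [[[0,0,-0.02],[0,0,0]],[[0,0,-0.05],[0,0,0]],[[0,0,-0.06],[0,0,0]],[[0,0,-0.07],[0,0,0]],[[0,0,-0.07],[0,0,0]],[[0,0,-0.05],[0,0,0]],[[0,0,-0.02],[0,0,0]]]}}

```text
time_s: 19.1
ee_pos: [443.3, -218.1, 200.7]
ee_rot: [179.8, 0.1, 90.0]
force: [0.5, 0.1, -0.9]
gripper_width: 63.5
gripper_force: 20.0
```

{"name": "send_rows", "arguments": {"deltas": [[[0.03,0.015,0],[0,0,0]],[[0.05,0.025,0],[0,0,0]],[[0.07,0.035,0],[0,0,0]],[[0.07,0.035,0],[0,0,0]],[[0.07,0.035,0],[0,0,0]],[[0.07,0.035,0],[0,0,0]],[[0.07,0.035,0],[0,0,0]],[[0.07,0.035,0],[0,0,0]],[[0.07,0.035,0],[0,0,0]],[[0.07,0.035,0],[0,0,0]]]}}

```text
time_s: 20.1
ee_pos: [602.2, 103.8, 196.6]
ee_rot: [-179.8, 0.0, 90.0]
force: [-0.4, -1.1, -0.5]
gripper_width: 63.2
gripper_force: 20.0
```

{"name": "send_rows", "arguments": {"deltas": [[[0.06,0.03,0],[0,0,0]],[[0.05,0.02,0],[0,0,0]],[[0.02,0.01,0],[0,0,0]],[[0.006,0,0],[0,0,0]],[[0,0,0],[0,0,0]],[[0,0,0],[0,0,0]]]}}

```text
time_s: 20.7
ee_pos: [631.9, 169.1, 197.9]
ee_rot: [-180.0, 0.0, 89.9]
force: [0.0, 0.3, -1.6]
gripper_width: 63.3
gripper_force: 20.0
```

{"name": "send_rows", "arguments": {"deltas": [[[0,0,0.03],[0,0,0]],[[0,0,0.06],[0,0,0]],[[0,0,0.07],[0,0,0]],[[0,0,0.06],[0,0,0]],[[0,0,0.04],[0,0,0]],[[0,0,0.03],[0,0,0]],[[0,0,0.014],[0,0,0]],[[0,0,0.008],[0,0,0]],[[0,0,0],[0,0,0]],[[0,0,0],[0,0,0]]]}}

```text
time_s: 21.7
ee_pos: [633.1, 170.3, 43.0]
ee_rot: [179.9, -0.0, 90.0]
force: [-0.0, -1.2, -1.2]
gripper_width: 63.3
gripper_force: 20.0
```

{"name": "send_rows", "arguments": {"deltas": [[[0,0,0.002],[0,0,0]],[[0,0,0.002],[0,0,0]],[[0,0,0],[0,0,0]]]}}

```text
time_s: 22.0
ee_pos: [632.8, 170.6, 40.6]
ee_rot: [179.9, -0.0, 90.0]
force: [0.2, -0.8, 1.6]
gripper_width: 63.2
gripper_force: 20.0
```

{"name": "send_rows", "arguments": {"deltas": [[[0,0,0],[0,0,0]],[[0,0,0],[0,0,0]],[[0,0,0],[0,0,0]],[[0,0,0],[0,0,0]],[[0,0,0],[0,0,0]]], "grip": 0.1}}

```text
time_s: 22.5
ee_pos: [632.5, 170.4, 39.9]
ee_rot: [-180.0, -0.0, 90.0]
force: [0.5, -0.1, 0.6]
gripper_width: 81.9
gripper_force: 0.0
```

{"name": "send_rows", "arguments": {"deltas": [[[0,0,-0.02],[0,0,0]],[[0,0,-0.06],[0,0,0]],[[0,0,-0.08],[0,0,0]],[[0,0,-0.08],[0,0,0]],[[0,0,-0.04],[0,0,0]],[[0,0,-0.02],[0,0,0]]]}}

```text
time_s: 23.1
ee_pos: [633.6, 170.7, 193.7]
ee_rot: [179.7, -0.1, 90.0]
force: [-0.1, 0.0, 0.1]
gripper_width: 82.2
gripper_force: 0.0
```

{"name": "send_rows", "arguments": {"deltas": [[[-0.03,-0.015,0],[0,0,0]],[[-0.07,-0.03,0],[0,0,0]],[[-0.08,-0.03,0],[0,0,0]],[[-0.08,-0.03,0],[0,0,0]],[[-0.08,-0.03,0],[0,0,0]],[[-0.08,-0.03,0],[0,0,0]],[[-0.08,-0.03,0],[0,0,0]],[[-0.08,-0.03,0],[0,0,0]],[[-0.08,-0.03,0],[0,0,0]],[[-0.08,-0.03,0],[0,0,0]]], "grip": 0.32}}

```text
time_s: 24.1
ee_pos: [487.0, -201.1, 188.1]
ee_rot: [-179.8, -0.1, 90.0]
force: [0.4, -0.0, -0.9]
gripper_width: 62.4
gripper_force: 0.0
```

{"name": "send_rows", "arguments": {"deltas": [[[-0.08,-0.03,0],[0,0,0]],[[-0.08,-0.03,0],[0,0,0]],[[-0.07,-0.03,0],[0,0,0]],[[-0.05,-0.022,0],[0,0,0]],[[-0.02,-0.012,0],[0,0,0]],[[-0.008,-0.006,0],[0,0,0]],[[0,0,0],[0,0,0]],[[0,0,0],[0,0,0]]]}}

```text
time_s: 24.9
ee_pos: [425.1, -352.4, 189.6]
ee_rot: [-180.0, -0.1, 90.1]
force: [-0.4, -0.1, -0.3]
gripper_width: 62.0
gripper_force: 0.0
```

Run:
```python
from h import *
F={n:grab_frame(n) for n in("top","side")}
B=np.array([649.7,61.1]);t=np.radians(8.909);Rb=np.array([[np.cos(t),-np.sin(t)],[np.sin(t),np.cos(t)]])
for l in["plant","tin","bowl","eye"]:
    for n in F:
        for d in trace(n,l)[:3]:
            x=solve(l,{n:mc(d)},z=0 if l=="eye" else 12)[0]
            print(l,n,round(d["p"],2),int(d["pixels"].sum()),round(cen(n,l,x)[1]),x.round(1),"board",(Rb.T@(x[:2]-B)).round(1))
print(state()["ee_pos"])
cv2.imwrite("pics/mid.png",np.hstack([cv2.resize(F["top"][110:270,110:310,::-1],(400,320),interpolation=2),cv2.resize(F["side"][100:260,160:360,::-1],(400,320),interpolation=2)]))
```

```text
plant top 0.81 370 406 [666.1 -46.6  12. ] board [  -0.5 -108.9]
plant side 0.49 87 667 [629.8 -85.7  12. ] board [ -42.4 -141.9]
tin top 0.72 506 475 [633.4 171.4  12. ] board [  1.  111.5]
tin side 0.61 370 405 [630.  167.1  12. ] board [ -3.1 107.7]
bowl top 0.92 429 426 [649.4  63.6  12. ] board [0.1 2.5]
bowl top 0.75 468 435 [631.4 170.9  12. ] board [ -1.  111.3]
eye top 0.65 208 223 [ 425.5 -352.4    0. ] board [-285.5 -373.8]
eye top 0.55 105 215 [ 505.5 -335.     0. ] board [-203.8 -369. ]
eye side 0.78 342 423 [ 423.9 -355.8    0. ] board [-287.7 -376.9]
eye side 0.75 247 532 [ 413.  -448.1    0. ] board [-312.7 -466.4]
eye side 0.43 169 373 [ 502.8 -340.4    0. ] board [-207.3 -374. ]
[ 425.11681237 -353.49272211  189.9512729 ]
```

View pics/mid.png

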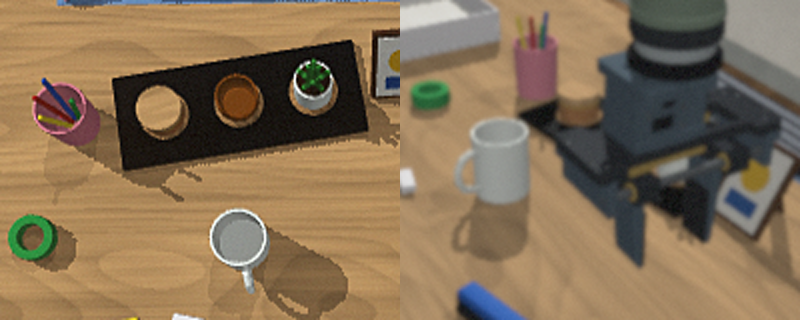

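The left half (top view) shows tin, bowl and plant upright on their pads at crop px (162,110), (238,99) and (313,85), with mug and tape unmoved. In the right half the arm blocks most of the side view. Now the eye.

{"name": "send_rows", "arguments": {"deltas": [[[0,0,0.03],[0,0,0]],[[0,0,0.06],[0,0,0]],[[0,0,0.07],[0,0,0]],[[0,0,0.07],[0,0,0]],[[0,0,0.05],[0,0,0]],[[0,0,0.04],[0,0,0]],[[0,0,0.016],[0,0,0]],[[0,0,0.01],[0,0,0]],[[0,0,0],[0,0,0]]]}}

```text
time_s: 26.3
ee_pos: [425.2, -353.8, 17.0]
ee_rot: [180.0, 0.0, 90.0]
force: [-0.4, 0.1, -0.6]
gripper_width: 62.1
gripper_force: 0.0
```

{"name": "send_rows", "arguments": {"deltas": [[[0,0,0],[0,0,0]],[[0,0,0],[0,0,0]],[[0,0,0],[0,0,0]],[[0,0,0],[0,0,0]],[[0,0,0],[0,0,0]],[[0,0,0],[0,0,0]],[[0,0,0],[0,0,0]]], "grip": 1}}

```text
time_s: 27.0
ee_pos: [425.4, -354.0, 17.7]
ee_rot: [179.9, 0.1, 90.0]
force: [-0.8, 0.9, 5.7]
gripper_width: 43.3
gripper_force: 20.0
```

{"name": "send_rows", "arguments": {"deltas": [[[0,0,-0.02],[0,0,0]],[[0,0,-0.05],[0,0,0]],[[0,0,-0.06],[0,0,0]],[[0,0,-0.07],[0,0,0]],[[0,0,-0.07],[0,0,0]],[[0,0,-0.06],[0,0,0]],[[0,0,-0.03],[0,0,0]],[[0,0,0],[0,0,0]]]}}

```text
time_s: 27.8
ee_pos: [425.9, -354.4, 199.7]
ee_rot: [179.8, 0.2, 90.0]
force: [0.1, -0.1, -1.9]
gripper_width: 43.4
gripper_force: 20.0
```

{"name": "send_rows", "arguments": {"deltas": [[[0.03,0.015,0],[0,0,0]],[[0.06,0.02,0],[0,0,0]],[[0.08,0.03,0],[0,0,0]],[[0.08,0.03,0],[0,0,0]],[[0.08,0.03,0],[0,0,0]],[[0.08,0.03,0],[0,0,0]],[[0.08,0.03,0],[0,0,0]],[[0.08,0.03,0],[0,0,0]],[[0.08,0.03,0],[0,0,0]],[[0.08,0.03,0],[0,0,0]]]}}

```text
time_s: 28.8
ee_pos: [561.5, 14.2, 195.1]
ee_rot: [-179.8, -0.0, 90.0]
force: [1.2, -0.2, -0.8]
gripper_width: 43.4
gripper_force: 20.0
```

{"name": "send_rows", "arguments": {"deltas": [[[0.08,0.03,0],[0,0,0]],[[0.08,0.03,0],[0,0,0]],[[0.07,0.03,0],[0,0,0]],[[0.05,0.03,0],[0,0,0]],[[0.03,0.014,0],[0,0,0]],[[0.008,0.006,0],[0,0,0]],[[0,0,0],[0,0,0]],[[0,0,0],[0,0,0]]]}}

```text
time_s: 29.6
ee_pos: [631.8, 169.2, 196.7]
ee_rot: [-179.9, 0.0, 89.9]
force: [0.9, 0.4, -0.1]
gripper_width: 43.4
gripper_force: 20.0
```

{"name": "send_rows", "arguments": {"deltas": [[[0,0,0.03],[0,0,0]],[[0,0,0.06],[0,0,0]],[[0,0,0.06],[0,0,0]],[[0,0,0.05],[0,0,0]],[[0,0,0.024],[0,0,0]],[[0,0,0.01],[0,0,0]],[[0,0,0.008],[0,0,0]],[[0,0,0.002],[0,0,0]],[[0,0,0],[0,0,0]],[[0,0,0],[0,0,0]]]}}

```text
time_s: 30.6
ee_pos: [633.0, 170.6, 75.9]
ee_rot: [179.9, -0.0, 90.0]
force: [0.7, 0.3, -0.5]
gripper_width: 43.9
gripper_force: 20.0
```

{"name": "send_rows", "arguments": {"deltas": [[[0,0,0.001],[0,0,0]],[[0,0,0.001],[0,0,0]],[[0,0,0],[0,0,0]],[[0,0,0],[0,0,0]]]}}

```text
time_s: 31.0
ee_pos: [632.5, 170.4, 74.0]
ee_rot: [180.0, -0.0, 90.0]
force: [0.2, -0.2, -0.1]
gripper_width: 43.6
gripper_force: 20.0
```

{"name": "send_rows", "arguments": {"deltas": [[[0,0,0.001],[0,0,0]],[[0,0,0.001],[0,0,0]],[[0,0,0],[0,0,0]],[[0,0,0],[0,0,0]]]}}

```text
time_s: 31.4
ee_pos: [632.5, 170.5, 73.8]
ee_rot: [180.0, -0.0, 90.0]
force: [-2.6, -0.4, 5.8]
gripper_width: 43.4
gripper_force: 20.0
```

{"name": "send_rows", "arguments": {"deltas": [[[0,0,0],[0,0,0]],[[0,0,0],[0,0,0]],[[0,0,0],[0,0,0]],[[0,0,0],[0,0,0]],[[0,0,0],[0,0,0]]], "grip": 0.3}}

```text
time_s: 31.9
ee_pos: [632.5, 170.4, 72.7]
ee_rot: [-180.0, -0.0, 90.0]
force: [0.5, -0.5, -0.9]
gripper_width: 63.7
gripper_force: 0.0
```

{"name": "send_rows", "arguments": {"deltas": [[[0,0,-0.02],[0,0,0]],[[0,0,-0.06],[0,0,0]],[[0,0,-0.08],[0,0,0]],[[0,0,-0.08],[0,0,0]],[[0,0,-0.04],[0,0,0]]]}}

```text
time_s: 32.4
ee_pos: [633.9, 170.8, 218.1]
ee_rot: [179.6, -0.1, 90.0]
force: [0.0, -0.7, 0.2]
gripper_width: 64.2
gripper_force: 0.0
```

{"name": "send_rows", "arguments": {"deltas": [[[-0.03,-0.03,0],[0,0,0]],[[-0.06,-0.06,0],[0,0,0]],[[-0.06,-0.06,0],[0,0,0]],[[-0.06,-0.06,0],[0,0,0]],[[-0.06,-0.06,0],[0,0,0]],[[-0.06,-0.06,0],[0,0,0]],[[-0.06,-0.04,0],[0,0,0]],[[-0.06,0,0],[0,0,0]],[[-0.06,0,0],[0,0,0]],[[-0.06,0,0],[0,0,0]]]}}

```text
time_s: 33.4
ee_pos: [447.3, -115.8, 214.1]
ee_rot: [179.9, 0.0, 90.0]
force: [0.1, -0.6, 0.5]
gripper_width: 64.1
gripper_force: 0.0
```

{"name": "send_rows", "arguments": {"deltas": [[[-0.08,-0.03,0],[0,0,0]],[[-0.08,-0.03,0],[0,0,0]],[[-0.08,0,0],[0,0,0]],[[-0.08,0,0],[0,0,0]],[[-0.06,0,0],[0,0,0]],[[0,0,0],[0,0,0]],[[0,0,0],[0,0,0]]]}}

```text
time_s: 34.1
ee_pos: [417.3, -304.8, 213.2]
ee_rot: [180.0, -0.0, 89.9]
force: [-0.0, 0.3, -0.6]
gripper_width: 64.1
gripper_force: 0.0
```

Run:
```python
from h import *
F={n:grab_frame(n) for n in("top","side")}
B=np.array([649.7,61.1]);t=np.radians(8.909);Rb=np.array([[np.cos(t),-np.sin(t)],[np.sin(t),np.cos(t)]])
for l in["plant","tin","bowl","eye"]:
    for n in F:
        for d in trace(n,l)[:4]:
            x=solve(l,{n:mc(d)},z=56 if l=="eye" else 12)[0]
            if x[0]>560: print(l,n,round(d["p"],2),int(d["pixels"].sum()),round(cen(n,l,x)[1]),x.round(1),"board",(Rb.T@(x[:2]-B)).round(1))
print(state()["ee_pos"])
cv2.imwrite("pics/end.png",np.hstack([cv2.resize(F["top"][110:270,110:310,::-1],(400,320),interpolation=2),cv2.resize(F["side"][100:260,160:360,::-1],(400,320),interpolation=2)]))
```

```text
plant top 0.96 386 406 [666.5 -46.9  12. ] board [-1.000e-01 -1.093e+02]
plant side 0.79 247 638 [668.6 -70.5  12. ] board [  -1.7 -132.9]
tin top 0.8 254 474 [626.9 164.6  12. ] board [ -6.5 105.8]
tin top 0.32 396 462 [668.  -46.8  12. ] board [   1.4 -109.5]
bowl top 0.9 420 426 [648.8  61.5  12. ] board [-0.9  0.5]
bowl top 0.57 240 435 [622.5 165.3  12. ] board [-10.7 107.2]
bowl side 0.76 125 425 [645.7  37.1  12. ] board [ -7.7 -23.1]
eye top 0.68 218 221 [631.8 172.5  56. ] board [ -0.5 112.8]
[ 417.56562852 -304.22421801  213.01520627]
```

View pics/end.png

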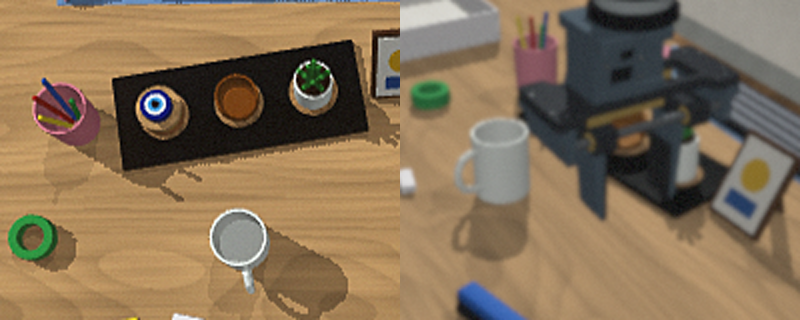

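{"name": "send_rows", "arguments": {"deltas": [[[0.04,0,0],[0,0,0]],[[0.08,0,0],[0,0,0]],[[0.08,0,0],[0,0,0]],[[0.08,0,0],[0,0,0]],[[0.08,0,0],[0,0,0]],[[0.08,0,0],[0,0,0]],[[0.08,0,0],[0,0,0]],[[0.08,0,0],[0,0,0]],[[0.08,0,0],[0,0,0]],[[0.08,0,0],[0,0,0]]]}}

```text
time_s: 35.6
ee_pos: [417.2, 77.1, 213.2]
ee_rot: [180.0, -0.0, 90.0]
force: [0.8, 0.2, -0.7]
gripper_width: 63.8
gripper_force: 0.0
```

{"name": "send_rows", "arguments": {"deltas": [[[0.08,0,0],[0,0,0]],[[0.08,0,0],[0,0,0]],[[0.08,0,0],[0,0,0]],[[0.08,0,0],[0,0,0]],[[0.08,0,0],[0,0,0]],[[0.08,0,0],[0,0,0]],[[0.06,0,0],[0,0,0]],[[0.02,0,0],[0,0,0]],[[0,0,0],[0,0,0]],[[0,0,0],[0,0,0]]]}}

```text
time_s: 36.6
ee_pos: [417.3, 354.3, 212.8]
ee_rot: [-180.0, 0.1, 90.0]
force: [0.2, 0.2, -0.0]
gripper_width: 64.0
gripper_force: 0.0
```

Run:
```python
from h import *
F={n:grab_frame(n) for n in("top","side")}
for l,z in(("plant",12),("bowl",12),("eye",56)):
    T={n:[(mc(d),d["p"]) for d in trace(n,l)] for n in F}
    for n in F:
        for m,p in T[n]:
            x=solve(l,{n:m},z=z)[0]
            if x[0]>560: print(l,n,round(p,2),x.round(1))
I=[]
for n,(u,v,w,h) in dict(top=(165,140,60,48),side=(225,125,60,48)).items():
    s=400/w;im=cv2.resize(F[n][v:v+h,u:u+w,::-1],(400,320),interpolation=2)
    for q in(cyl([(32,44)])+[632.6,170.5,12],cyl([(31,0)])+[632.6,170.5,12]):
        cv2.polylines(im,[((proj(n,q)+.5-[u,v])*s).round().astype(int)],True,(0,255,0),1)
    I.append(im)
cv2.imwrite("pics/chk.png",np.hstack(I))
```

```text
plant top 0.8 [665.  -47.7  12. ]
plant side 0.75 [664.5 -52.5  12. ]
bowl top 0.62 [650.3  61.5  12. ]
bowl side 0.94 [646.4  56.2  12. ]
eye top 0.71 [632.5 171.5  56. ]
eye side 0.68 [646.9 -73.6  56. ]
eye side 0.46 [626.8 163.1  56. ]
```

View pics/chk.png

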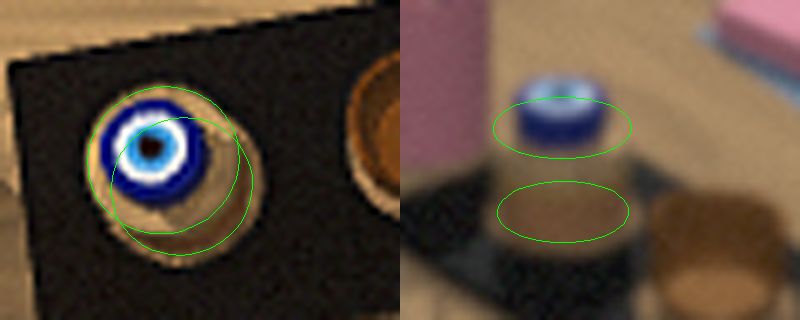

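The check crop shows the eye, eye side up, flat on the lid; allowing for its height it is about 2 mm off the lid's centre. The tin matches its expected outline on the pad. The bowl and plant sit within about 3 mm of their pad centres in the top view, and the arm is clear of everything.

```bash
python3 -c "
from workcell import *
print(job_done())"
```

```text
the job is handed in; nothing more can be done
None
```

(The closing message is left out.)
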